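# Set the stacked display bases out on their drying blocks

## Task

Take the stack of four display bases apart and set each one out to dry on the cardboard drying block of its own shape and size: gently, flat, right way up, centred on the block, with the square ones lined up with the sides of their blocks. Leave the paint jar and the primer pot where they are.

Things in the scene. Friction and masses are not known exactly. Their poses are not given: they have to be found in the camera images.
- small_round_base: Small round display base, a loose solid plinth, primed black, with a pale grey inlay on its top face: round, diameter 24 mm, height 22 mm, upright sides. On top of the stack, lying on the small square base. Each base lies roughly centred on the one below (within 2 mm) and is turned at random. Origin: centre of the underside; z up.
- small_square_base: Small square display base, a loose solid plinth, primed black, with a pale grey inlay on its top face: square, side 36 mm, height 22 mm, upright sides. Third in the stack, lying on the large round base. Each base lies roughly centred on the one below (within 2 mm) and is turned at random. Origin: centre of the underside; z up; x and y normal to its sides.
- large_round_base: Large round display base, a loose solid plinth, primed black, with a pale grey inlay on its top face: round, diameter 54 mm, height 22 mm, upright sides. Second in the stack, lying on the large square base. Each base lies roughly centred on the one below (within 2 mm) and is turned at random. Origin: centre of the underside; z up.
- large_square_base: Large square display base, a loose solid plinth, primed black, with a pale grey inlay on its top face: square, side 64 mm, height 22 mm, upright sides. At the bottom of the stack, standing on the work surface. Each base lies roughly centred on the one below (within 2 mm) and is turned at random. Origin: centre of the underside; z up; x and y normal to its sides.
- small_round_block: Drying block for the small round base: fixed, flat-topped, grey sides and fluted corrugated-cardboard top, round, diameter 36 mm, height 20 mm, no rim (6 mm more than its base all round). Origin: centre of the underside, on the work surface, so the top lies at z = 20 mm; z up.
- small_square_block: Drying block for the small square base: fixed, flat-topped, grey sides and fluted corrugated-cardboard top, square, side 48 mm, height 20 mm, no rim (6 mm more than its base all round). Origin: centre of the underside, on the work surface, so the top lies at z = 20 mm; z up; x and y normal to its sides.
- large_round_block: Drying block for the large round base: fixed, flat-topped, grey sides and fluted corrugated-cardboard top, round, diameter 66 mm, height 20 mm, no rim (6 mm more than its base all round). Origin: centre of the underside, on the work surface, so the top lies at z = 20 mm; z up.
- large_square_block: Drying block for the large square base: fixed, flat-topped, grey sides and fluted corrugated-cardboard top, square, side 76 mm, height 20 mm, no rim (6 mm more than its base all round). Origin: centre of the underside, on the work surface, so the top lies at z = 20 mm; z up; x and y normal to its sides.
- paint_jar: Bystander: loose glass paint jar with white lid, diameter 42 mm, height 52 mm. Origin: centre of the underside.
- primer_pot: Bystander: loose steel primer pot with lid, diameter 52 mm, height 46 mm. Origin: centre of the underside.
There are look-alikes about, which are no part of the job. What is shaped like the large_round_base but red or turquoise is not meant.

How it is judged:
At the end, for the whole second after the job is handed in: All four bases rest flat and right way up (within 0.1 rad) on the tops of the drying blocks of their own shape and size, centred within 10 mm, the two square ones with sides parallel to the block's within 0.26 rad (any quarter turn), all at rest and released (horizontal distance between small_round_base and small_round_block below 0.01 m and z of small_round_base in the frame of small_round_block between 0.016 and 0.024 m and angle between each of small_round_base, small_square_base, large_round_base, large_square_base's own z axis and vertical below 0.1 rad and linear speed of each of small_round_base, small_square_base, large_round_base, large_square_base below 0.02 m/s and angular speed of each of small_round_base, small_square_base, large_round_base, large_square_base below 0.2 rad/s and horizontal distance between small_square_base and small_square_block below 0.01 m and z of small_square_base in the frame of small_square_block between 0.016 and 0.024 m and (angle between the x axis of small_square_base and the x axis of small_square_block, either way round below 0.26 rad or angle between the x axis of small_square_base and the y axis of small_square_block, either way round below 0.26 rad) and horizontal distance between large_round_base and large_round_block below 0.01 m and z of large_round_base in the frame of large_round_block between 0.016 and 0.024 m and horizontal distance between large_square_base and large_square_block below 0.01 m and z of large_square_base in the frame of large_square_block between 0.016 and 0.024 m and (angle between the x axis of large_square_base and the x axis of large_square_block, either way round below 0.26 rad or angle between the x axis of large_square_base and the y axis of large_square_block, either way round below 0.26 rad)); the robot touches nothing.
It fails at once if the paint jar or the primer pot is shifted more than 20 mm or tipped (distance of any of paint_jar, primer_pot from where it was at the start of the episode above 0.02 m or angle between any of paint_jar, primer_pot's own z axis and vertical above 0.3 rad).
It fails at once if a base is dropped or slammed onto its block (faster than 0.6 m/s within 50 mm above the block) ((horizontal distance between small_round_base and small_round_block below 0.03 m and z of small_round_base in the frame of small_round_block below 0.07 m and linear speed of small_round_base above 0.6 m/s) or (horizontal distance between small_square_base and small_square_block below 0.03 m and z of small_square_base in the frame of small_square_block below 0.07 m and linear speed of small_square_base above 0.6 m/s) or (horizontal distance between large_round_base and large_round_block below 0.03 m and z of large_round_base in the frame of large_round_block below 0.07 m and linear speed of large_round_base above 0.6 m/s) or (horizontal distance between large_square_base and large_square_block below 0.03 m and z of large_square_base in the frame of large_square_block below 0.07 m and linear speed of large_square_base above 0.6 m/s)).
It also fails if it takes over 109 s, if anything falls off the work surface, if the arm or the gripper's body presses on something with over 40 N, if the wrist force passes 120 N, or if a joint passes its speed limit or range.

## Robot

A 6-joint arm with a two-finger parallel gripper is mounted at the origin on the work surface. World frame = base frame: x ahead of the robot, y to its left, z up, the work surface at z = 0. Lengths are in m, angles in rad, forces in N, time in s.
With the tool pointing down it reaches from about 0.25 to 0.775 m from the base axis. Payload 4 kg.
Tool frame: the origin (TCP) lies on the centre line of the jaws, within the pads' length; the fingertips stand 11 mm ahead of it and the grasp point (between the pads) lies 8 mm behind it; x points along the fingers, y is the direction in which the jaws open and shut, and the axes are right-handed (so a half turn about x gives the same grasp; the last joint's range is limited). The gripper opens to 85 mm and grips with 20 to 120 N. Pads are 22 mm wide; open, the fingers measure 114 mm over their backs; the gripper's body (76 mm by 85 mm) begins 54 mm behind the grasp point. The pads swing forward as they close: fully open they stand 13 mm farther back than shut.
Start: joints at [-1.247, 0.087, 1.371, -0, 1.684, -0.103], TCP at [0.228, -0.501, 0.242] pointing down, gripper open.
Joint ranges: [-3.1, 3.1], [-0.76, 2.03], [0.27, 2.55], [-1.08, 4.22], [0.17, 2.65], [-2.57, 2.57]. Speed limits (rad/s): [2.79, 2.79, 3.14, 3.14, 3.14, 3.14].

## Interface

Orientations are given as a rotation vector (axis times angle).
In Python, from station import manip, ungrasp, close_gripper, kinematics, viewer, search_frame, masks_of, place_of gives the robot as it stands. The module is installed in compiled form; this text tells all that it offers. Calls block until the motion is done:
- manip.move_pose(position, orientation): joint-space move of the TCP to a pose.
- manip.move_l(position, rotation=None, vel=0.15, guard=None): straight line of the TCP; rotation=None keeps the orientation; vel is the mean speed in m/s. With guard (N) it stops when the force on the tool has changed by that much, and returns True; else False.
- manip.set_joints(angles): joint-space move.
- ungrasp() and close_gripper(force=None): open the fingers fully, or close them until they stop; force is the grip in N (None keeps the last).
- manip.dwell(seconds).
- kinematics.ik(position, orientation): joint angles nearest the present ones, or None.
- viewer.grab_frame(name): name is "side" or "top" or "wrist"; returns a dict with "pixels" (384x512x3 uint8, red, green, blue), "K" (3x3 intrinsics, pixels), "extrinsics" (4x4, takes a point from world to camera coordinates). Camera axes: x right, y down, z forward; pixel columns grow to the right and rows downward; lengths in m; the calibration is good to about 2 mm. A picture is of the moment at which its call begins. There is no depth.
A pose or a line that the arm cannot do raises manip.MotionError and nothing moves.
- manip.finish_job(): hands the job in, once; it reports no verdict.
Trained networks look in the newest picture that a camera, given by its name, has taken for a name from the list of things; names that differ only in an ending like _2 or _b are one class to them, and where a whole thing is asked for, a point or a joint stands for the part that bears it (a point fixed in the world has none). Each returns a list of dicts, best first, with "p" (0 to 1); they miss things now and then, are a little off and sometimes report something else, mostly with a low value. They report only what shows in the picture. A call takes as long as a camera call. They do not tell look-alikes from the thing itself.
- search_frame(thing, camera): "point" ([x, y, z] in m, in world coordinates, good to about 4 mm: the middle of the surface that is visible of it).
- masks_of(thing, camera): "mask" (384x512 bool, what is visible of it).
- place_of(thing, camera): "point" ([x, y, z] in m, in world coordinates, good to about 4 mm: a listed point, or the origin of a listed thing).
Readings, each from a call of its own:
- manip.read_t(): time.
- manip.read_joint_positions(): joint angles.
- manip.read_dq(): joint speeds.
- manip.read_effort(): joint torques, N m.
- manip.read_ee_pos(): TCP position.
- manip.read_tcp_rot(): TCP orientation.
- manip.read_contact_force(): force on the tool from outside, world axes, zero at the start.
- manip.read_moment(): the same for the moment, N m.
- manip.read_width(): finger opening in m.
Only numpy, scipy, OpenCV 4.12 (cv2) and the standard library are available. Lean on these libraries where they do the work, as an engineer would, in place of code of your own. Each camera call takes 0.05 s, during which the arm holds its last target.

## Working session

There is one attempt and no reset: what is moved stays moved. The work goes in short steps, each a Python script; the robot and the scene stay as the last script left them, time stands still between calls to the robot, and variables do not carry over. Pictures are saved under pics/ and viewed, and the job is handed in when it is done.

```bash
mkdir -p pics; python3 - <<'E'
from station import manip, viewer
import cv2
for n in ["top","side","wrist"]:
    f=viewer.grab_frame(n); cv2.imwrite(f"pics/a_{n}.png",f["pixels"][:,:,::-1]); 
    print(n,f["K"].tolist(),f["extrinsics"].round(4).tolist())
print(manip.read_t(),manip.read_tcp_rot(),manip.read_width())
E
```

```text
top [[355.3661875560113, 0.0, 251.94042591341795], [0.0, 355.3661875560113, 191.3373463894361], [0.0, 0.0, 1.0]] [[0.0168, -0.9999, 0.002, -0.008], [-0.971, -0.0168, -0.2385, 0.5575], [0.2385, 0.002, -0.9711, 0.6972], [0.0, 0.0, 0.0, 1.0]]
side [[351.6790309246736, 0.0, 257.6443086739904], [0.0, 351.6790309246736, 187.49203058933375], [0.0, 0.0, 1.0]] [[-0.9802, -0.1978, 0.0051, 0.5218], [-0.1306, 0.6276, -0.7675, 0.1228], [0.1486, -0.753, -0.641, 0.7119], [0.0, 0.0, 0.0, 1.0]]
wrist [[302.3089539868439, 0.0, 256.8616850268103], [0.0, 302.3089539868439, 194.51126768946554], [0.0, 0.0, 1.0]] [[0.4143, -0.9102, -0.0019, -0.5484], [-0.8696, -0.3964, 0.2944, -0.0382], [-0.2688, -0.1203, -0.9557, 0.3782], [0.0, 0.0, 0.0, 1.0]]
0.15 [ 1.9861541   0.43212203 -1.98659598] 0.08553891841081215
```

View pics/a_top.png

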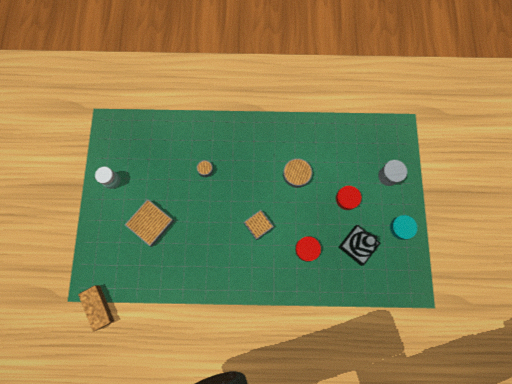

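View pics/a_side.png

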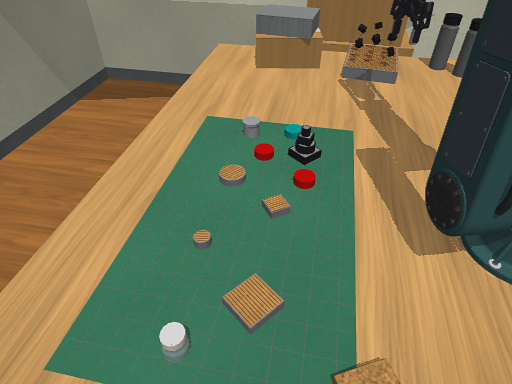

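View pics/a_wrist.png

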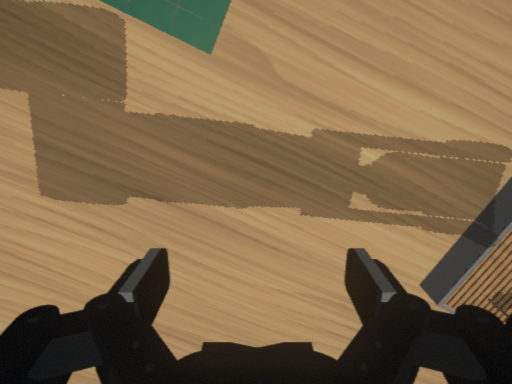

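```bash
cat > h.py <<'E'
import numpy as np, cv2
from scipy.spatial.transform import Rotation as R
from station import manip, ungrasp, close_gripper, kinematics, viewer, search_frame, masks_of, place_of
def rot(a):
    y=np.array([np.cos(a),np.sin(a),0]);x=np.array([0,0,-1.]);return R.from_matrix(np.c_[x,y,np.cross(x,y)]).as_rotvec()
def unproj(f,uv,z):
    E=f["extrinsics"];uv=np.atleast_2d(uv).astype(float)
    d=np.c_[uv,np.ones(len(uv))]@np.linalg.inv(f["K"]).T@E[:3,:3]
    c=-E[:3,:3].T@E[:3,3]
    return (c+d*((z-c[2])/d[:,2])[:,None])[:,:2]
def proj(f,P):
    P=np.atleast_2d(P);E=f["extrinsics"];q=(P@E[:3,:3].T+E[:3,3])@f["K"].T
    return q[:,:2]/q[:,2:]
def save(f,name,crop=None,s=1):
    im=f["pixels"][:,:,::-1]
    if crop: x0,y0,x1,y1=crop;im=im[y0:y1,x0:x1]
    cv2.imwrite("pics/"+name,cv2.resize(im,None,fx=s,fy=s,interpolation=cv2.INTER_CUBIC))
def blocks(f,zt=0.02):
    hsv=cv2.cvtColor(f["pixels"],cv2.COLOR_RGB2HSV)
    g=((hsv[:,:,0]<25)&(hsv[:,:,1]>60)&(hsv[:,:,2]>60)&(hsv[:,:,0]>7)).astype(np.uint8)
    g=cv2.morphologyEx(g,cv2.MORPH_CLOSE,np.ones((3,3)))
    out=[]
    for c in cv2.findContours(g,cv2.RETR_EXTERNAL,cv2.CHAIN_APPROX_NONE)[0]:
        if 80<cv2.contourArea(c):
            w=unproj(f,c[:,0],zt).astype(np.float32)*1000
            r=cv2.minAreaRect(w);A=cv2.contourArea(w);out.append((r,A/(r[1][0]*r[1][1]+1e-6),c[:,0].mean(0)))
    return out
E
python3 - <<'E'
from h import *
f=viewer.grab_frame("top"); save(f,"b.png",(290,160,430,280),5)
for r,q,c in blocks(f): 
  if r[1][0]<200: print(np.round(r[0],1),np.round(r[1],1),round(r[2],1),round(q,2),c.round())
for n in ["small_round_block","small_square_block","large_round_block","large_square_block","large_square_base","small_round_base","paint_jar","primer_pot"]:
  print(n,[(np.round(d["point"],3),round(d["p"],2)) for d in place_of(n,"top")])
for n in ["large_round_base"]:
  print(n,[(np.round(d["point"],3),round(d["p"],2)) for d in place_of(n,"top")])
print(manip.read_t())
E
```

```text
small_round_block [(array([ 0.594,  0.336, -0.001]), 0.63), (array([0.626, 0.112, 0.002]), 0.59)]
small_square_block [(array([ 0.492, -0.014,  0.002]), 0.96)]
large_round_block [(array([ 0.615, -0.102, -0.004]), 0.89)]
large_square_block [(array([ 0.494,  0.231, -0.002]), 0.74)]
large_square_base [(array([ 0.448, -0.244,  0.   ]), 0.75)]
small_round_base [(array([ 0.455, -0.24 ,  0.065]), 0.53)]
paint_jar [(array([0.596, 0.335, 0.002]), 0.82)]
primer_pot [(array([ 0.618, -0.317, -0.002]), 0.62)]
large_round_base [(array([ 0.439, -0.122,  0.   ]), 0.96), (array([ 0.492, -0.345, -0.004]), 0.9), (array([ 0.562, -0.22 ,  0.002]), 0.73), (array([ 0.451, -0.241,  0.02 ]), 0.58)]
0.65
```

View pics/b.png

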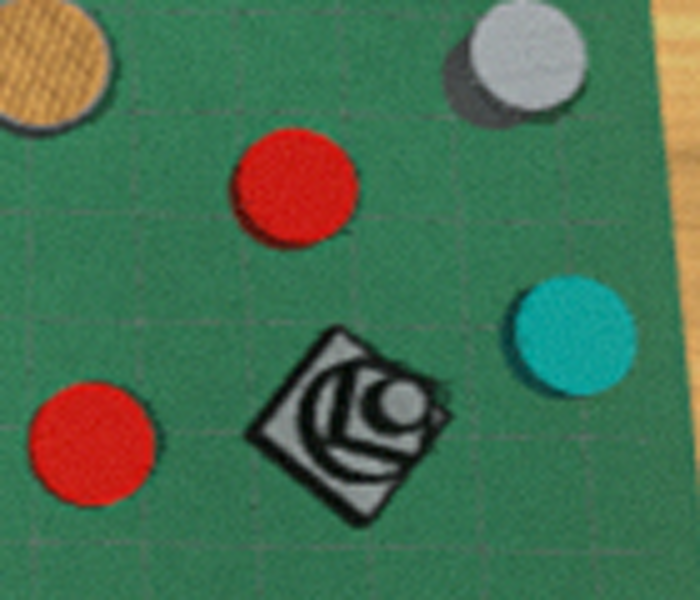

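```bash
sed -i 's/RETR_EXTERNAL/RETR_LIST/; s/if 80</if 5000>cv2.contourArea(c)>80 and 80</' h.py
python3 - <<'E'
from h import *
f=viewer.grab_frame("top")
for r,q,c in blocks(f): 
  if r[1][0]<100: print(np.round(r[0],1),np.round(r[1],1),round(r[2],1),round(q,2),c.round())
q=np.array([[335,325],[247,435],[360,525],[452,415]])/5+[290,160]
w=unproj(f,q,.022); print(w.round(4),w.mean(0)); print(np.degrees(np.arctan2(*(w[1:]-w[:-1])[:,::-1].T)))
q=np.array([[350,360],[330,440],[408,465]])/5+[290,160]
w=unproj(f,q,.066); print(w); print(np.degrees(np.arctan2(*(w[1:]-w[:-1])[:,::-1].T)))
q=np.array([[403,403]])/5+[290,160]; print(unproj(f,q,.088))
E
```

```text
[494.1 -13.4] [46.  46.5] 36.9 0.87 [258. 224.]
[495.1 232.6] [74.  73.1] 52.4 0.94 [149. 222.]
[625.6 114.1] [29.3 32.8] 1.0 0.79 [204. 167.]
[ 618.7 -103.3] [60.6 62.9] 1.0 0.78 [297. 172.]
[[ 0.4953 -0.2342]
 [ 0.4459 -0.1929]
 [ 0.4079 -0.2404]
 [ 0.4562 -0.2837]] [ 0.45135933 -0.23781077]
[ 140.07505819 -128.64853944  -41.89887834]
[[ 0.47394893 -0.2266579 ]
 [ 0.44050459 -0.21649449]
 [ 0.43078918 -0.2482438 ]]
[ 163.09648272 -107.01430292]
[[ 0.45393459 -0.24045534]]
```

```bash
python3 - <<'E'
from h import *
f=viewer.grab_frame("wrist");E=f["extrinsics"];c=-E[:3,:3].T@E[:3,3]
Rt=R.from_rotvec(manip.read_tcp_rot()).as_matrix()
cl=Rt.T@(c-manip.read_ee_pos()); vl=Rt.T@E[2,:3]; print("cam in tool",cl,vl,"y",Rt[:,1])
# choose yaw
for a in np.radians([-20,-40,-110,70,50,140]):
  q=kinematics.ik([.454,-.24,.2],rot(a)); print(np.degrees(a),None if q is None else np.round(q,2))
for (x,y) in [(.626,.114),(.494,-.013),(.618,-.103),(.495,.232)]:
  for a in np.radians([37,127,-53,-143,52,142,-38,-128]):
    q=kinematics.ik([x,y,.035],rot(a)); print(x,y,np.degrees(a).round(),None if q is None else np.round(q[[0,5]],2))
E
```

```text
cam in tool [-0.13037041 -0.0007754  -0.07503452] [9.55599661e-01 2.09918845e-04 2.94668024e-01] y [ 4.13966322e-01 -9.10292187e-01  1.36648636e-04]
-20.0 [-0.6   0.02  1.53 -0.    1.6  -0.25]
-40.0 [-0.6   0.02  1.53 -0.    1.6   0.1 ]
-110.0 [-0.6   0.02  1.53  0.    1.6   1.32]
70.0 [-0.6   0.02  1.53  0.    1.6  -1.82]
50.0 [-0.6   0.02  1.53 -0.    1.6  -1.47]
140.0 None
0.626 0.114 37.0 [ 0.09 -0.55]
0.626 0.114 127.0 [ 0.09 -2.13]
0.626 0.114 -53.0 [0.09 1.02]
0.626 0.114 -143.0 None
0.626 0.114 52.0 [ 0.09 -0.82]
0.626 0.114 142.0 [ 0.09 -2.39]
0.626 0.114 -38.0 [0.09 0.75]
0.626 0.114 -128.0 [0.09 2.33]
0.494 -0.013 37.0 [-0.14 -0.79]
0.494 -0.013 127.0 [-0.14 -2.36]
0.494 -0.013 -53.0 [-0.14  0.78]
0.494 -0.013 -143.0 [-0.14  2.35]
0.494 -0.013 52.0 [-0.14 -1.05]
0.494 -0.013 142.0 None
0.494 -0.013 -38.0 [-0.14  0.52]
0.494 -0.013 -128.0 [-0.14  2.09]
0.618 -0.103 37.0 [-0.26 -0.9 ]
0.618 -0.103 127.0 [-0.26 -2.47]
0.618 -0.103 -53.0 [-0.26  0.67]
0.618 -0.103 -143.0 [-0.26  2.24]
0.618 -0.103 52.0 [-0.26 -1.16]
0.618 -0.103 142.0 None
0.618 -0.103 -38.0 [-0.26  0.41]
0.618 -0.103 -128.0 [-0.26  1.98]
0.495 0.232 37.0 [ 0.33 -0.31]
0.495 0.232 127.0 [ 0.33 -1.88]
0.495 0.232 -53.0 [0.33 1.26]
0.495 0.232 -143.0 None
0.495 0.232 52.0 [ 0.33 -0.57]
0.495 0.232 142.0 [ 0.33 -2.14]
0.495 0.232 -38.0 [0.33 1.  ]
0.495 0.232 -128.0 None
```

```bash
python3 - <<'E'
from h import *
manip.move_pose([.454,-.24,.2],rot(np.radians(-20)))
f=viewer.grab_frame("wrist"); save(f,"c.png",(106,80,406,330),2.6); print(manip.read_t(), proj(f,[[.454,-.24,.088],[.451,-.239,.022]]))
np.save("c.npy",f,allow_pickle=True)
E
```

```text
2.1083 [[257.46093668 194.26730808]
 [254.23444655 175.77238363]]
```

View pics/c.png

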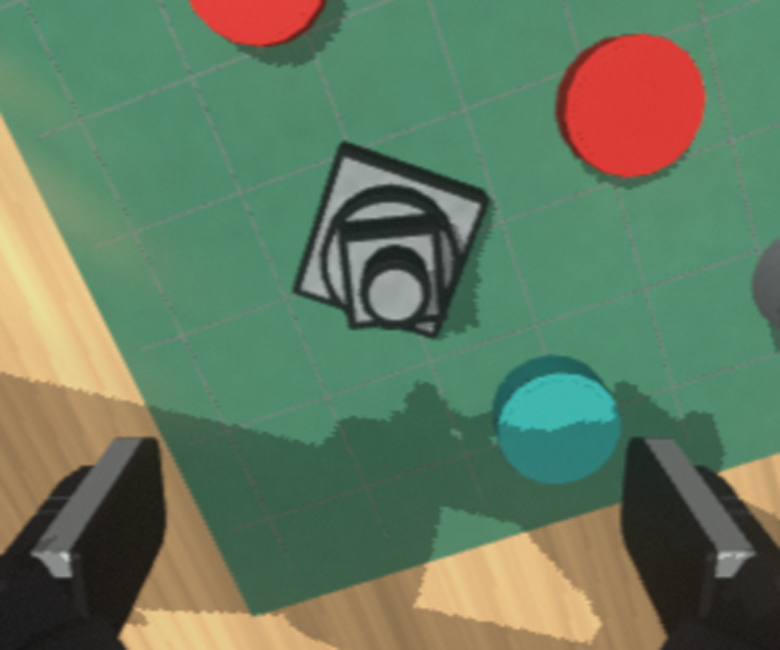

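```bash
python3 - <<'E'
from h import *
f=np.load("c.npy",allow_pickle=True).item()
for n,q,z in [("ss",[[343,238],[437,229],[445,320],[350,328]],.066),("LS",[[343,150],[487,200],[437,335],[297,290]],.022),("sr",[[394,296]],.088),("LR",[[391,254]],.044)]:
  w=unproj(f,np.array(q)/2.6+[106,80],z)*1000; print(n,w.mean(0).round(1))
  if len(q)>1: d=np.roll(w,-1,0)-w; print(np.hypot(*d.T).round(1),np.degrees(np.arctan2(d[:,1],d[:,0])).round(1))
E
```

```text
ss [ 453.9 -240.4]
[32.5 33.1 33.9 32.9] [ -14.5 -104.2  165.    73.2]
LS [ 453.6 -238.5]
[59.9 59.8 60.9 60.1] [ -39.1 -128.4  141.2   50.6]
sr [ 454.2 -239.7]
LR [ 454.3 -236.6]
```

```bash
cat >> h.py <<'E'
def pick(x,y,a,bot,off=.014,force=40,app=.07):
    r=rot(np.radians(a)); z=bot+off
    manip.move_pose([x,y,max(z+.05,.13)],r); manip.move_l([x,y,z+.03],r,.2)
    g=manip.move_l([x,y,z],r,.08,guard=15); 
    print("pick stop",g,manip.read_ee_pos().round(4))
    close_gripper(force); print("width",manip.read_width().round(4))
    manip.move_l([x,y,z+.03],r,.06); manip.move_l([x,y,max(z+.1,.2)],r,.25)
    print("width",manip.read_width().round(4),"F",manip.read_contact_force().round(1),manip.read_t())
def place(x,y,a,off=.014):
    r=rot(np.radians(a)); z=.020+off
    manip.move_pose([x,y,.2],r); manip.move_l([x,y,z+.02],r,.2); manip.dwell(.2)
    print("w",manip.read_width().round(4))
    g=manip.move_l([x,y,z-.001],r,.04,guard=6)
    print("place stop",g,manip.read_ee_pos().round(4)); 
    ungrasp(); manip.move_l([x,y,z+.04],r,.15); manip.move_l([x,y,.2],r,.3)
    print("t",manip.read_t())
E
python3 - <<'E'
from h import *
pick(.454,-.240,-20,.066)
f=viewer.grab_frame("wrist"); save(f,"d.png")
f=viewer.grab_frame("top"); save(f,"d2.png",(290,160,430,280),5)
E
```

```text
pick stop False [ 0.4539 -0.2399  0.0797]Traceback (most recent call last):
  File "<stdin>", line 2, in <module>
  File "h.py", line 33, in pick
    close_gripper(force); print("width",manip.read_width().round(4))
                                        ^^^^^^^^^^^^^^^^^^^^^^^^
AttributeError: 'float' object has no attribute 'round'
```

```bash
sed -i 's/manip.read_width().round(4)/round(manip.read_width(),4)/g' h.py; python3 - <<'E'
from h import *
print("width",manip.read_width(),manip.read_contact_force())
r=rot(np.radians(-20)); x,y,z=.454,-.24,.08
manip.move_l([x,y,z+.03],r,.06); manip.move_l([x,y,.2],r,.25)
print("width",manip.read_width(),manip.read_contact_force(),manip.read_t())
f=viewer.grab_frame("wrist"); save(f,"d.png")
E
```

```text
width 0.02252510177019292 [ 0.41264929 -0.32616767  1.81551922]
width 0.022189402975345617 [ 0.07721224 -1.05439321 -0.29386289] 5.025
```

View pics/d.png

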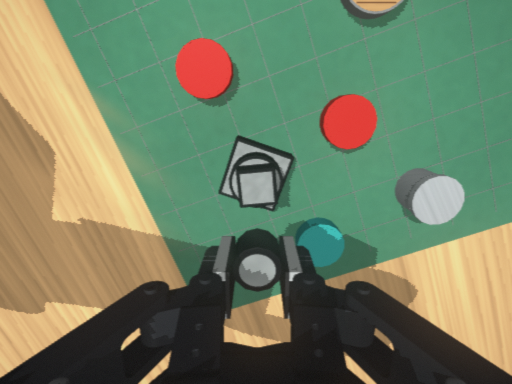

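```bash
python3 - <<'E'
from h import *
place(.6255,.1135,0)
f=viewer.grab_frame("wrist"); save(f,"e.png")
f=viewer.grab_frame("top"); save(f,"e2.png",(170,130,310,250),5)
pts=np.array([[.6255,.1135,.042]]); print(proj(f,pts), proj(f,[[.6255,.1135,.02]]))
print(manip.read_joint_positions())
E
```

```text
w 0.0224
place stop True [0.6251 0.1135 0.0345]
t 9.725
[[203.0424641 164.076403 ]] [[204.28626939 167.03492313]]
[9.03375586e-02 2.91129487e-01 1.22247362e+00 1.98441178e-05
 1.63340748e+00 9.03153698e-02]
```

View pics/e.png

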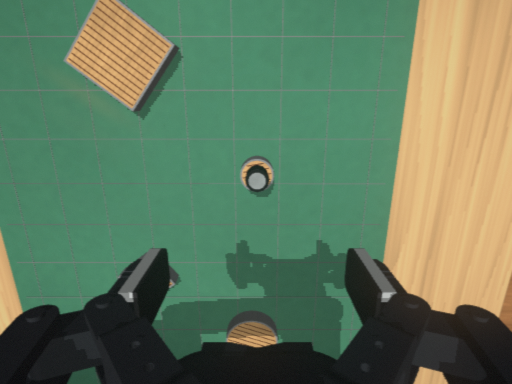

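View pics/e2.png

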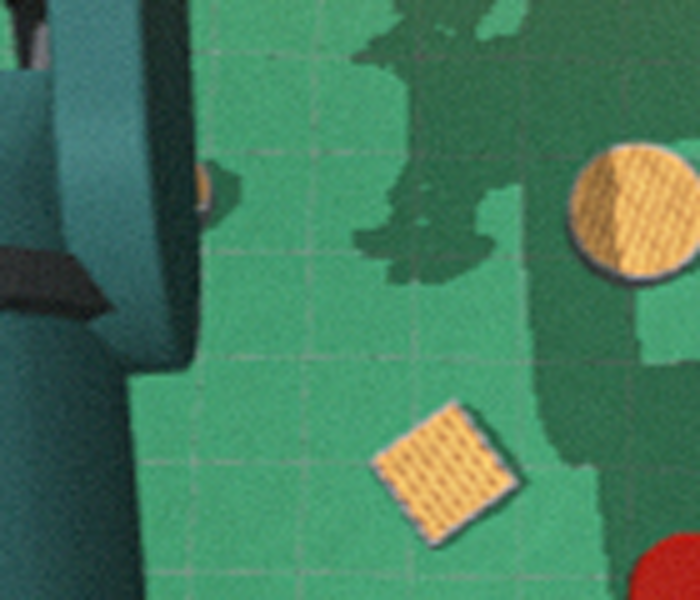

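```bash
python3 - <<'E'
from h import *
pick(.454,-.240,-15.5,.044)
f=viewer.grab_frame("wrist"); save(f,"f1.png")
place(.4935,-.0135,36.9-90)
f=viewer.grab_frame("top"); save(f,"f2.png",(170,130,430,280),3); np.save("f.npy",f,allow_pickle=True)
f=viewer.grab_frame("wrist"); save(f,"f3.png")
E
```

```text
pick stop False [ 0.454  -0.24    0.0579]
width 0.0352
width 0.0352 F [ 0.2 -0.4 -1.2] 13.9583
w 0.0349
place stop True [ 0.4931 -0.0133  0.0346]
t 18.15
```

View pics/f1.png

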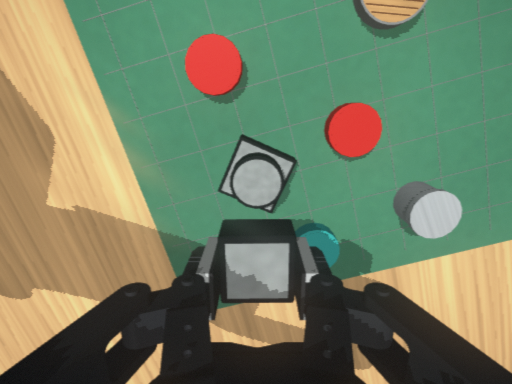

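View pics/f2.png

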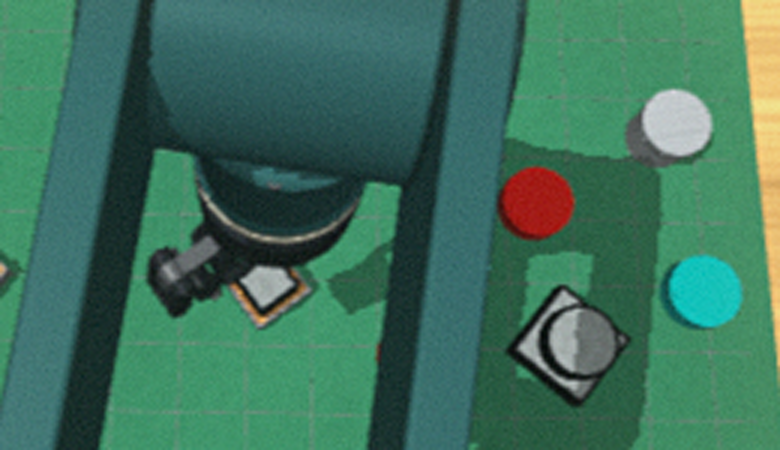

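View pics/f3.png

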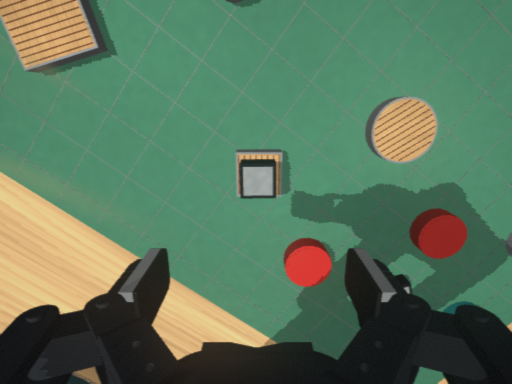

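```bash
python3 - <<'E'
from h import *
f=np.load("f.npy",allow_pickle=True).item()
print(unproj(f,[[580/3+170,341/3+130]],.044), unproj(f,(np.array([[564,287],[511,349],[576,404],[629,341]])/3+[170,130]),.022).mean(0))
pick(.454,-.238,-40,.022,force=60)
f=viewer.grab_frame("wrist"); save(f,"g1.png")
place(.6175,-.103,-40)
f=viewer.grab_frame("wrist"); save(f,"g3.png")
manip.move_pose([.4535,-.2385,.2],rot(np.radians(50.8)))
f=viewer.grab_frame("wrist"); save(f,"g4.png",(106,80,406,330),2.6);np.save("g.npy",f,allow_pickle=True)
E
```

```text
[[ 0.45191773 -0.23911007]] [ 0.45117187 -0.23845804]
pick stop False [ 0.454 -0.238  0.036]
width 0.0516
width 0.0518 F [-0.3 -0.2 -1.3] 21.925
w 0.0518
place stop True [ 0.6174 -0.1029  0.0353]
t 25.8
```

View pics/g3.png

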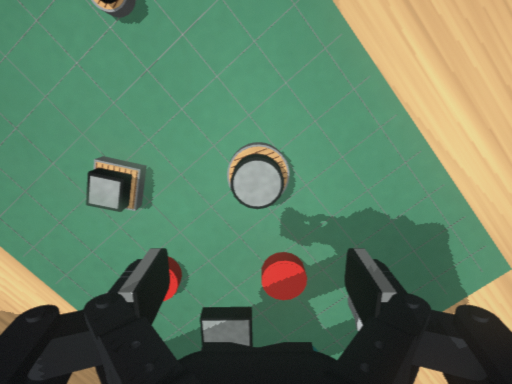

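View pics/g4.png

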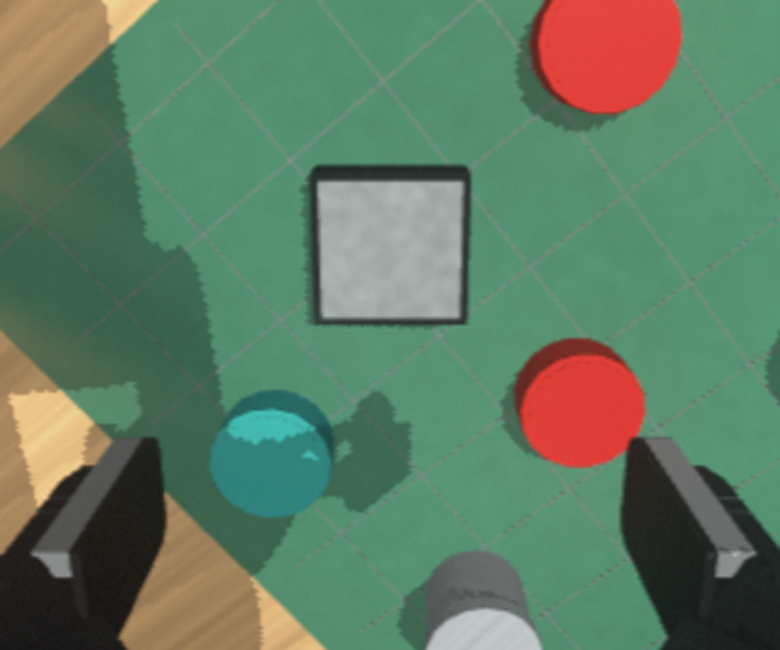

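```bash
python3 - <<'E'
from h import *
f=np.load("g.npy",allow_pickle=True).item()
c=unproj(f,[[392/2.6+106,251/2.6+80]],.022)[0]; print(c)
pick(c[0],c[1],50.8,0,off=.015,force=80)
f=viewer.grab_frame("wrist"); save(f,"h1.png")
place(.4945,.232,52.4,off=.015)
f=viewer.grab_frame("wrist"); save(f,"h3.png")
manip.set_joints([-1.247, 0.087, 1.371, -0, 1.684, -0.103])
f=viewer.grab_frame("top"); save(f,"h4.png",(80,130,340,280),3);np.save("h.npy",f,allow_pickle=True)
g=viewer.grab_frame("side"); save(g,"h5.png",(140,100,340,360),2.3);np.save("h2.npy",g,allow_pickle=True)
print(manip.read_t())
E
```

```text
[ 0.45298688 -0.23762032]
pick stop False [ 0.453  -0.2376  0.015 ]
width 0.0618
width 0.0621 F [ 0.4  0.4 -2.2] 30.825
w 0.0615
place stop True [0.4944 0.232  0.0365]
t 35.4917
38.3917
```

View pics/h4.png

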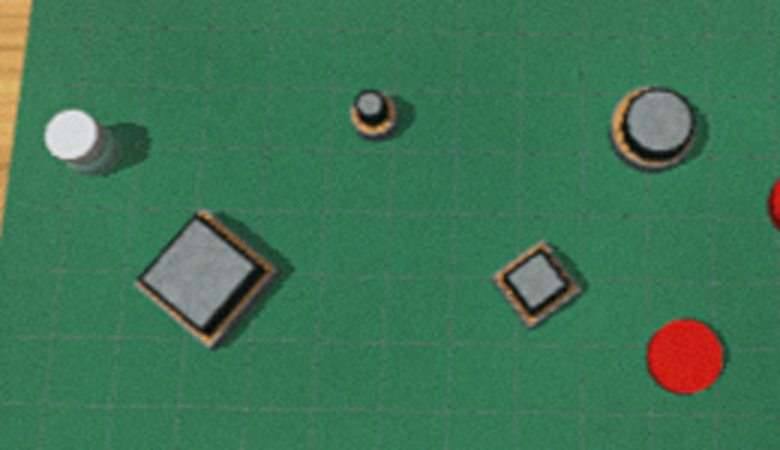

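View pics/h5.png

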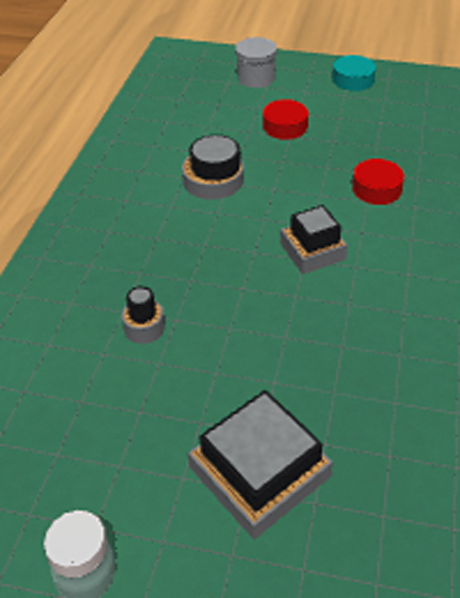

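```bash
python3 - <<'E'
from h import *
f=np.load("h.npy",allow_pickle=True).item();g=np.load("h2.npy",allow_pickle=True).item()
T=dict(LS=(.4945,.232),ss=(.494,-.0135),sr=(.6255,.1135),LR=(.6175,-.103))
for im,n in((f,"top"),(g,"side")):
  p=im["pixels"].astype(int);hsv=cv2.cvtColor(im["pixels"],cv2.COLOR_RGB2HSV)
  for k,t in T.items():
    u=proj(im,[[*t,.042]])[0]; m=((hsv[:,:,1]<45)&(hsv[:,:,2]>90)).astype(np.uint8)
    nl,lab,st,ce=cv2.connectedComponentsWithStats(m); i=min([j for j in range(1,nl) if st[j,4]>20],key=lambda j:np.hypot(*(ce[j]-u)))
    c=cv2.findContours((lab==i).astype(np.uint8),0,1)[0][0][:,0]
    w=unproj(im,c,.042).astype(np.float32)*1000; r=cv2.minAreaRect(w)
    print(n,k,(unproj(im,[ce[i]],.042)[0]*1000).round(1),np.array(t)*1000,np.round(r[1],1),round(r[2],1))
E
```

```text
top LS [494.1 232.1] [494.5 232. ] [57.3 57.1] 52.7
top ss [492.9 -13.4] [494.  -13.5] [28.8 28.9] 37.7
top sr [625.2 114.1] [625.5 113.5] [14.3 16. ] 1.0
top LR [ 615.6 -104.6] [ 617.5 -103. ] [45.3 45.1] 89.5
side LS [493.5 232.7] [494.5 232. ] [57.2 56.9] 52.4
side ss [492.  -14.6] [494.  -13.5] [28.8 28. ] 38.4
side sr [624.8 113.5] [625.5 113.5] [16.  13.5] 11.7
side LR [ 615.3 -106.1] [ 617.5 -103. ] [44.2 45.3] 11.8
```

All four bases are within about 4 mm of their block centres, with the squares within about 1.5°. The arm is clear, so I am handing in.

```bash
python3 - <<'E'
from h import *
manip.finish_job(); print(manip.read_t())
E
```

```text
the job is handed in; nothing more can be done
the job is handed in; nothing more can be done
```

I took the stack apart from the top down, set each base on its own drying block with slow, force-guarded lowering, and handed the job in at about 38 s of the 109 s allowed. `finish_job` gives no verdict, so I don't know the official result.

- **Position:** in the last top and side pictures, all four bases sit about 4 mm or less from the block centres I had measured. The large round base is the furthest off, at about 2.5 mm in the top view and 3.8 mm in the side view. The limit is 10 mm.
- **Alignment:** both square bases are within about 1.5° of their blocks' sides; the limit is about 15°.
- **Flatness:** all four look flat and right way up in the last pictures. I judged this by eye and did not measure tilt.
- **Bystanders:** the paint jar and primer pot stand upright and look unmoved in the pictures. I did not measure their positions again at the end.
- **Disagreements:** the two cameras disagreed by 1.5 mm or less. On the large square base, the guarded lowering stopped about 1.5 mm early, probably because the base sat slightly low in the jaws. It looked flat on its block afterwards.

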